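Check a canister cap on the thread gauge and sort it

ROBOT

A 7-joint arm with a two-finger parallel gripper is mounted at the origin on the work surface. World frame = base frame: x ahead of the robot, y to its left, z up, the work surface at z = 0. Lengths are in m, angles in rad, forces in N, time in s.
With the tool pointing down it reaches from about 0.4 to 0.9 m from the base axis. Payload 5.5 kg.
Tool frame: the origin (TCP) lies midway between the tips of the shut fingers; the grasp point (between the pads) lies 19 mm behind it (manip.grip_depth is the distance from the TCP to the grasp point, in m); z points along the fingers, x is the direction in which the jaws open and shut, and the axes are right-handed (so a half turn about z gives the same grasp; the last joint's range is limited). The gripper opens to 92 mm and grips with 3 to 60 N. Pads are 19 mm wide; open, the fingers measure 130 mm over their backs; the gripper's body (75 mm by 190 mm) begins 47 mm behind the grasp point.
Start: joints at [1.445, 0.501, -0.427, 1.55, 0.221, 1.138, -0.21], TCP at [0.246, -0.601, 0.227] pointing down, gripper open.
Joint ranges: [-2.88, 2.88], [-0.31, 2.03], [-1.54, 1.56], [0.2, 2.42], [-1.41, 4.55], [0.19, 2.02], [-2.57, 2.57]. Speed limits (rad/s): [2.57, 2.57, 3.14, 3.14, 3.14, 3.14, 3.14].

INTERFACE

Orientations are given as a unit quaternion [x, y, z, w].
In Python, from bench import manip, effector, viewer gives the robot as it stands. Calls block until the motion is done:
- manip.move_pose(position, orientation): joint-space move of the TCP to a pose.
- manip.servo_line(position, ori=None, vel=0.15): straight line of the TCP; ori=None keeps the orientation; vel is the mean speed in m/s.
- manip.movej(angles): joint-space move.
- effector.open_jaws() and effector.close(f_grip=None): open the fingers fully, or close them until they stop; f_grip is the grip in N (None keeps the last).
- manip.sleep(seconds).
- manip.solve_ik(position, orientation): joint angles nearest the present ones, or None.
- viewer.get_image(name): name is "side" or "top" or "wrist"; returns the picture (480x640x3 uint8, red, green, blue); there is no depth.
- viewer.get_calibration(name): a dict with "vfov" (degrees; the focal length in pixels is half the picture's height over the tangent of half this angle, whatever the lens; pixels are square), "cx", "cy" (the principal point, pixels), "eye" and "attitude" of the camera in the world. Camera axes: x right, y down, z forward; pixel columns grow to the right and rows downward; lengths in m; the calibration is good to about 2 mm. A picture is of the moment at which its call begins: read the wrist's pose just before it. get_calibration takes no time and is no camera call; for the wrist camera it gives the pose at the moment of the call.
A pose or a line that the arm cannot do raises manip.PlanningError and nothing moves.
- manip.hand_in(): hands the job in, once; it reports no verdict.
Readings, each from a call of its own:
- manip.current_clock(): time.
- manip.current_q(): joint angles.
- manip.current_joint_velocities(): joint speeds.
- manip.current_tau(): joint torques, N m.
- manip.current_tool_pos(): TCP position.
- manip.current_tcp_rot(): TCP orientation.
- manip.current_force(): force on the tool from outside, world axes, zero at the start.
- manip.current_wrist_torque(): the same for the moment, N m.
- manip.current_finger_gap(): finger opening in m.
Only numpy, scipy, OpenCV 4.12 (cv2) and the standard library are available. Lean on these libraries where they do the work, as an engineer would, in place of code of your own. Each camera call takes 0.05 s, during which the arm holds its last target. There are 200 camera calls.

TASK

Check the loose white canister cap on the thread gauge: set it on the neck and screw it on clockwise until it comes up tight, hand-tight only and never forced, and see whether it went fully home onto the gauge's shoulder or stopped short. Then unscrew it and set it down upright, mouth down, on the floor of the rectangular cardboard carton if it went home, or of the round tub if it stopped short. Leave everything else on the bench where it is.

Things in the scene. Friction and masses are not known exactly. Their poses are not given: they have to be found in the camera images.
- cap_mid (a point): loose white-coated metal canister cap standing mouth down on the bench: twelve-sided, 48 mm across flats, 33 mm tall, 120-190 g. This point is its centre, 16.5 mm above its lower rim; z up; flats face its x axis and every 30 degrees on. Out of sight inside is a rubber sealing ring; some caps still hold an old ring too, and such a cap stops 4.5 mm short of home
- cap_tab (a point): one of the cap's three small raised tabs outside at its lower rim, 120 degrees apart: 24 mm from the axis in the direction of the cap's x axis, 3 mm above the rim. Behind each tab a lug inside the cap runs in the gauge's thread
- gauge_seat (a point): thread gauge bolted to the bench: dark square plate 110 x 110 x 12 mm with an upright aluminium canister neck in its middle. This point is the centre of the top of its round shoulder (52 mm across), 44 mm above the bench; z up along the neck. A cap that is fully home has its rim on the shoulder and, to about 15 degrees, its x axis along this point's x axis or 120 degrees either side
- neck_tip (a point): centre of the neck's tapered tip, 22 mm above the shoulder, axes as gauge_seat. Right-handed three-start thread, lead 30 mm a turn, 1 mm play: pressed lightly (2-8 N) and turned clockwise seen from above, a cap finds it within 120 degrees. With its x axis 4 (or 124, 244) degrees counter-clockwise of this x axis it lands 9 mm above the shoulder, enters at once and is home after about 120 degrees
- gauge: the same thread gauge; origin under the centre of its plate, on the bench. A cap first stops sinking, then turns about 15 degrees more while the play is taken up, and then tightens within a few degrees: 0.1 to 0.2 N m on the cap is hand-tight; about 0.4 N m jams it against the gauge with more than 150 N, which is forcing it
- carton_floor (a point): the open rectangular cardboard carton for caps that pass: 170 (its x) x 150 (its y) x 45 mm tall, walls and floor 4 mm, two short flaps folded out; fixed. This point is the middle of its inner floor, z up
- tub_floor (a point): the shallow open round grey plastic tub for caps that fail: 140 mm across at the foot, 162 at the rim, 51 mm tall, walls and floor 4 mm; fixed. This point is the middle of its inner floor, z up
- detergent: white plastic bottle standing, 64 mm across, 160 mm tall; origin under its centre; bystander
- paint_tin: closed metal tin standing, 90 mm across, 110 mm tall; origin under its centre; bystander
- tape_roll: brown roll of parcel tape lying flat, 100 mm across, 45 mm tall; origin under its centre; bystander
- screwdriver: screwdriver with a red handle, lying, about 200 mm long; origin under its middle; bystander
- staple_box: small closed cardboard box, 100 x 60 x 35 mm tall; origin under its centre; bystander
- brush: flat paint brush lying, about 200 mm long; origin under its middle; bystander
- hose_clip: plain steel ring lying flat, 48 mm across, 12 mm tall; origin under its centre; bystander
Mind the look-alikes: they are no part of the job. Of the things like the part that bears cap_mid, leave any that is pink; of the rest the larger one is meant. What is shaped like the gauge but blue is not meant.

How it is judged:
By the outcome, as a careful person would: the job done as asked, in the order asked, and still so for the second after the job is handed in, with the robot touching nothing.
It also fails if it takes over 67 s, if anything falls off the work surface, if the arm or the gripper's body presses on something with over 40 N, if the wrist force passes 120 N, or if a joint passes its speed limit or range.

## Working session

There is one attempt and no reset: what is moved stays moved. The work goes in short steps, each a Python script; the robot and the scene stay as the last script left them, time stands still between calls to the robot, and variables do not carry over. Pictures are saved under pics/ and viewed, on a budget of 10 in all, crops included, one or two more only if the job needs it, and the job is handed in when it is done.

```bash
ls; mkdir -p pics; python3 - <<'E'
from bench import manip, effector, viewer
import cv2
for n in("top","side"):
    cv2.imwrite(f"pics/{n}0.png",viewer.get_image(n)[:,:,::-1]); print(n,viewer.get_calibration(n))
print(viewer.get_calibration("wrist"),manip.current_clock(),manip.current_tcp_rot())
E
```

```text
pics
top {'vfov': 44.13661026869345, 'cx': 317.2281084526415, 'cy': 244.08256697740185, 'eye': array([ 0.38269622, -0.05967109,  1.34848404]), 'attitude': array([ 0.7115991 , -0.70128025,  0.02938579, -0.03113214])}
side {'vfov': 52.470590494351946, 'cx': 325.7662549433883, 'cy': 242.7715481031648, 'eye': array([0.46551267, 0.72962734, 0.67667564]), 'attitude': array([-0.0186087 ,  0.89902493, -0.43744358,  0.00714102])}
{'vfov': 59.0708824918514, 'cx': 327.3081553809442, 'cy': 236.5659127477486, 'eye': array([ 0.32480994, -0.56948368,  0.38420396]), 'attitude': array([ 0.82019716, -0.55012843, -0.08825202,  0.12979565])} 0.1 [ 8.30389708e-01 -5.57182301e-01 -7.40941995e-04 -5.17195154e-04]
```

View pics/top0.png

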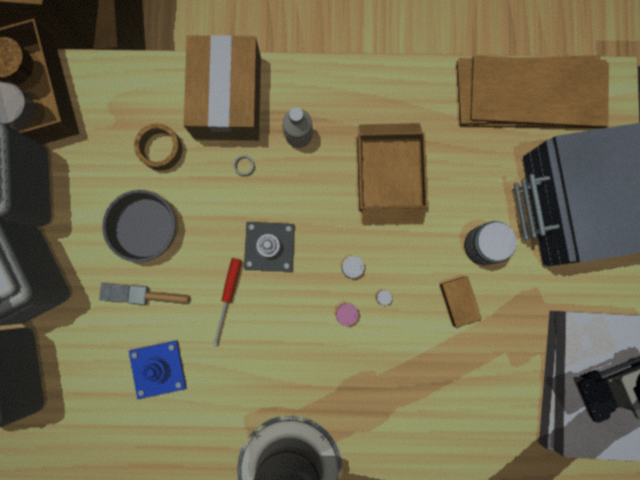

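View pics/side0.png

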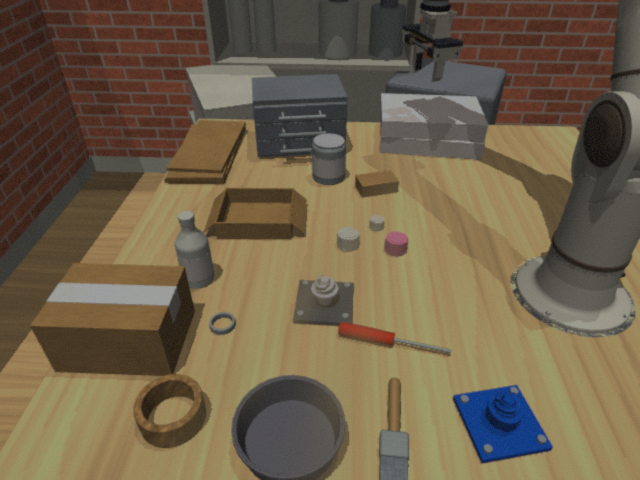

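The three cap-like things are: white large at top (353,267), white small at (384,298), and pink at (347,315). The first is meant, being neither pink nor the smaller white one. The dark gauge is at (269,246); the blue one at (157,369) is the look-alike. The carton is at (392,173) and the tub at (140,226). I'll cast rays in both views and then look closer with the wrist camera.

```bash
cat > h.py <<'E'
from bench import manip, effector, viewer
import numpy as np, cv2
from scipy.spatial.transform import Rotation as R
def ray(cal,u,v):
    f=240/np.tan(np.radians(cal['vfov'])/2)
    d=R.from_quat(cal['attitude']).apply([(u-cal['cx'])/f,(v-cal['cy'])/f,1]); return cal['eye'],d
def cast(cal,u,v,z):
    e,d=ray(cal,u,v); return e+d*(z-e[2])/d[2]
def proj(cal,p):
    f=240/np.tan(np.radians(cal['vfov'])/2)
    c=R.from_quat(cal['attitude']).inv().apply(np.asarray(p)-cal['eye']); return c[...,:2]/c[...,2:]*f+[cal['cx'],cal['cy']]
def quat(yaw): # tool down, jaw x axis at world angle yaw
    return (R.from_euler('z',yaw)*R.from_euler('x',np.pi)).as_quat()
def yaw():
    x=R.from_quat(manip.current_tcp_rot()).apply([1,0,0]); return np.arctan2(x[1],x[0])
E
python3 - <<'E'
from h import *
T=viewer.get_calibration('top');S=viewer.get_calibration('side')
for n,t,s,z in [('cap',(353,267),(348,234),.033),('tip',(267,244),(323,284),.066),('carton',(391,172),None,.004),('cartonrim',(391,172),None,.045),('tub',(142,228),None,.004),('tubrim',(140,226),None,.051),('bottle',(297,120),None,.15),('pink',(347,315),None,.033),('tin',(495,243),None,.11),('driver',(236,262),None,.02)]:
    print(n,cast(T,*t,z).round(3),cast(S,*s,z).round(3) if s else '')
print('yaw',yaw(),'cam in tool',R.from_quat(manip.current_tcp_rot()).inv().apply(viewer.get_calibration('wrist')['eye']-manip.current_tool_pos()))
c=cast(T,353,267,.033)
cam=R.from_quat(viewer.get_calibration('wrist')['attitude']).apply([0,0,1]);print('viewdir',cam)
q0=manip.current_q();p=cast(T,353,267,.033)
for y in np.radians(np.arange(-180,180,30)):
    for nm,tp in(('cap',[p[0],p[1],.03]),('tip',np.r_[cast(T,267,244,.066)[:2],.08])):
        q=manip.solve_ik(tp,quat(y)); print(nm,round(np.degrees(y)),None if q is None else np.round(q,2))
img=cv2.resize(cv2.imread('pics/top0.png')[220:340,230:410],None,fx=4,fy=4,interpolation=cv2.INTER_CUBIC); cv2.imwrite('pics/crop1.png',img)
E
```

```text
cap [ 0.446 -0.136  0.033] [ 0.448 -0.124  0.033]
tip [0.491 0.054 0.066] [0.495 0.074 0.066]
carton [ 0.667 -0.223  0.004] 
cartonrim [ 0.658 -0.218  0.045] 
tub [0.529 0.346 0.004] 
tubrim [0.528 0.336 0.051] 
bottle [ 0.743 -0.01   0.15 ] 
pink [ 0.339 -0.124  0.033] 
tin [ 0.497 -0.429  0.11 ] 
driver [0.454 0.126 0.02 ] 
yaw -1.181977914543519 cam in tool [ 0.00047184 -0.08476049 -0.15842395]
viewdir [-0.28757666 -0.11581615 -0.95072934]
cap -180 [-0.1   0.49  0.41  2.16 -0.36  0.55 -2.57]
tip -180 [ 0.8   0.87 -1.3   2.03  0.99  1.08  2.15]
cap -150 [-0.32  0.56  0.68  2.16 -0.62  0.62 -1.81]
tip -150 [-0.47  0.43  0.37  2.07 -0.24  0.68 -2.56]
cap -120 [ 0.56  0.49 -0.38  2.13  0.33  0.57 -2.16]
tip -120 [-0.36  0.41  0.24  2.07 -0.15  0.68 -2.12]
cap -90 [ 0.65  0.51 -0.49  2.13  0.43  0.59 -1.72]
tip -90 [ 0.5   0.54 -0.81  2.04  0.56  0.79 -2.22]
cap -60 [ 0.73  0.54 -0.59  2.13  0.52  0.62 -1.27]
tip -60 [ 0.55  0.57 -0.88  2.04  0.61  0.81 -1.74]
cap -30 [ 0.8   0.56 -0.67  2.13  0.59  0.64 -0.81]
tip -30 [ 0.53  0.56 -0.86  2.04  0.59  0.8  -1.2 ]
cap 0 [ 0.86  0.59 -0.75  2.13  0.65  0.67 -0.34]
tip 0 [ 0.52  0.56 -0.84  2.04  0.58  0.8  -0.67]
cap 30 [ 0.92  0.62 -0.82  2.12  0.72  0.7   0.13]
tip 30 [ 0.52  0.55 -0.84  2.04  0.57  0.8  -0.14]
cap 60 [ 0.93  0.63 -0.85  2.12  0.74  0.71  0.64]
tip 60 [ 0.5   0.54 -0.81  2.04  0.56  0.79  0.4 ]
cap 90 [ 0.94  0.63 -0.85  2.12  0.74  0.71  1.16]
tip 90 [ 0.5   0.54 -0.82  2.04  0.56  0.79  0.92]
cap 120 [ 1.22  0.99 -1.31  2.12  1.15  1.08  1.38]
tip 120 [ 0.8   0.87 -1.3   2.03  0.99  1.08  1.11]
cap 150 [ 1.22  0.99 -1.31  2.12  1.15  1.08  1.9 ]
tip 150 [ 0.8   0.87 -1.3   2.03  0.99  1.08  1.63]
```

View pics/crop1.png

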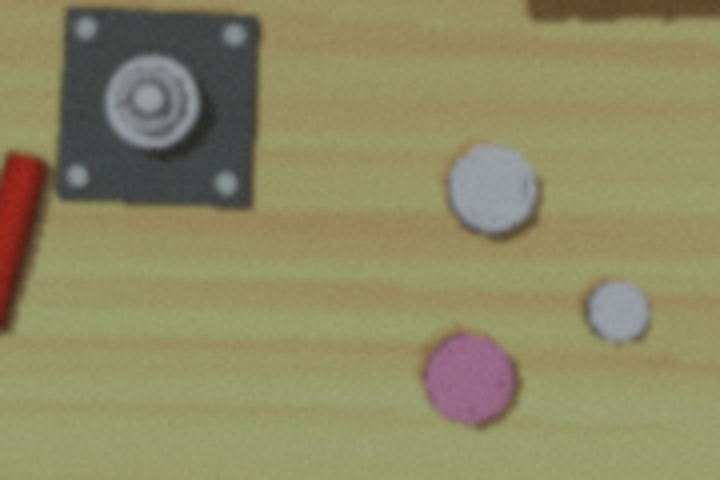

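Crop: the large white cap is at (493,190), the small white one at (617,310) and the pink one at (470,378). The large white one is confirmed. Next I'll take wrist-camera views of the cap and the gauge.

```bash
python3 - <<'E'
from h import *
import json
out={}
for n,p in(('cap',[.447,-.132,.16]),('tip',[.493,.06,.19])):
    manip.move_pose(p,quat(np.radians(30)))
    c=viewer.get_calibration('wrist'); im=viewer.get_image('wrist')
    cv2.imwrite(f'pics/w_{n}.png',im[:,:,::-1]); out[n]={k:np.asarray(v).tolist() for k,v in c.items()}
    print(n,manip.current_tool_pos(),np.degrees(yaw()),manip.current_q().round(2),proj(c,np.array([[p[0],p[1],.033],[p[0],p[1],.066]])).round())
json.dump(out,open('cal.json','w')); print(manip.current_clock())
a=cv2.imread('pics/w_cap.png')[60:480,100:540];b=cv2.imread('pics/w_tip.png')[60:480,100:540]
cv2.imwrite('pics/w_cap2.png',cv2.resize(a,None,fx=1.4,fy=1.4));cv2.imwrite('pics/w_tip2.png',cv2.resize(b,None,fx=1.4,fy=1.4))
E
```

```text
cap [ 0.44717949 -0.13343033  0.16005529] 29.829151923470842 [ 1.06  0.38 -0.98  2.05  0.4   0.91  0.38] [[328. 222.]
 [328. 237.]]
tip [0.49276112 0.05740633 0.18931433] 29.826274169322822 [ 0.66  0.41 -1.01  1.95  0.41  1.   -0.02] [[329. 211.]
 [329. 224.]]
2.8833
```

View pics/w_cap2.png

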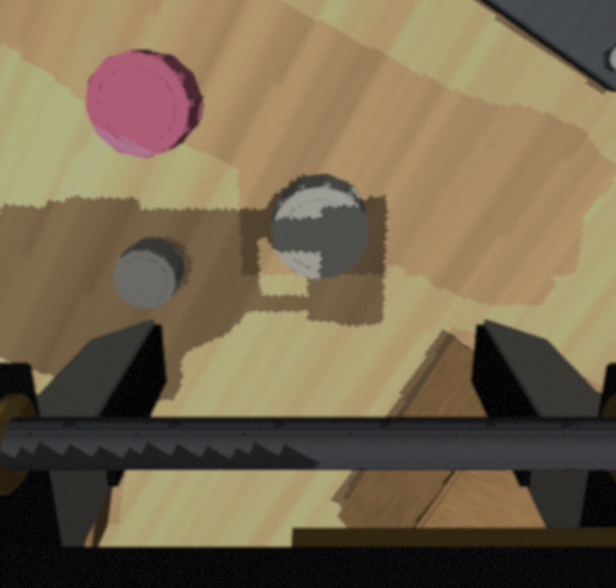

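View pics/w_tip2.png

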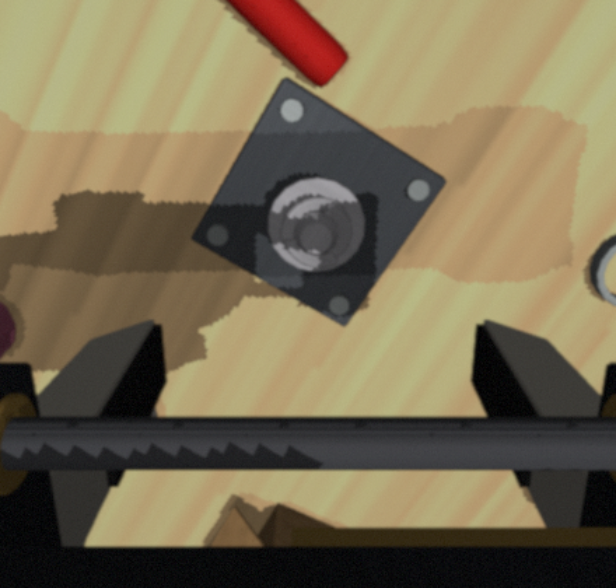

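```bash
python3 - <<'E'
from h import *
import json
C=json.load(open('cal.json'))
for k in C: C[k]['eye']=np.array(C[k]['eye'])
px=lambda u,v:(100+u/1.4,60+v/1.4)
print('cap',cast(C['cap'],*px(319,232),.033).round(4))
print('tip',cast(C['tip'],*px(316,236),.066).round(4),'shoulder',cast(C['tip'],*px(316,224),.044).round(4))
P=np.array([cast(C['tip'],*px(*k),.012) for k in((286,78),(445,180),(346,325),(192,240))])
B=np.array([cast(C['tip'],*px(*k),.013) for k in((292,110),(418,190),(339,306),(218,235))])
for Q in(P,B):
    e=np.roll(Q,-1,0)-Q; print(Q.mean(0).round(4),np.linalg.norm(e,axis=1).round(4),np.degrees(np.arctan2(e[:,1],e[:,0])).round(1))
cl=cv2.createCLAHE(3,(2,2))
def big(f,c,s=45):
    g=cv2.imread(f,0)[int(c[1])-s:int(c[1])+s,int(c[0])-s:int(c[0])+s]; return cv2.resize(cl.apply(g),(400,400),interpolation=cv2.INTER_CUBIC)
cv2.imwrite('pics/both.png',np.hstack([big('pics/w_cap.png',px(319,228)),big('pics/w_tip.png',px(316,226))]))
E
```

```text
cap [ 0.4482 -0.1341  0.033 ]
tip [0.4929 0.0558 0.066 ] shoulder [0.4928 0.0557 0.044 ]
[0.4936 0.0553 0.012 ] [0.1065 0.1071 0.1076 0.1089] [ -2.  -91.3 178.9  88.1]
[0.4941 0.0539 0.013 ] [0.0849 0.0853 0.0851 0.0849] [ -2.1 -91.7 177.6  88.2]
```

View pics/both.png

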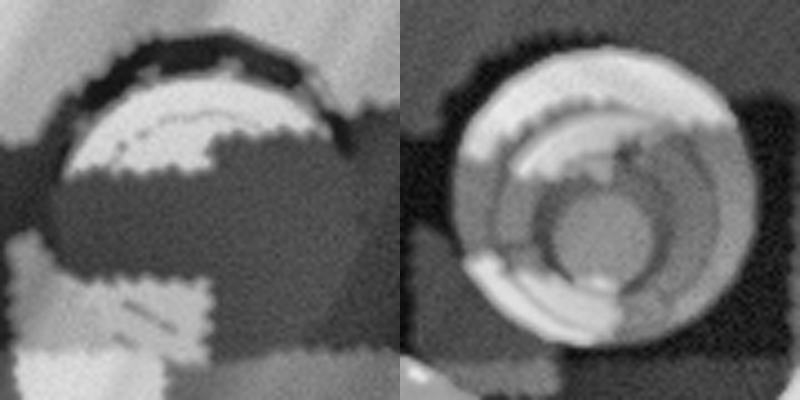

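The left half shows the cap with no tab clearly visible. The right half shows the neck, centred near (0.493, 0.0555), and the estimates agree to about 1 mm. I'll take one oblique view of the cap for its flats and tabs.

```bash
python3 - <<'E'
from h import *
import json
c=viewer.get_calibration('wrist'); Rt=R.from_quat(manip.current_tcp_rot())
off=Rt.inv().apply(c['eye']-manip.current_tool_pos()); vd=Rt.inv().apply(R.from_quat(c['attitude']).apply([0,0,1]))
tgt=np.array([.448,-.134,.02]); best=None
for y in range(-180,180,15):
  for t in(40,35,30):
    Rn=R.from_quat(quat(np.radians(y)))*R.from_euler('x',t,degrees=True)
    v=Rn.apply(vd); 
    for d in (.24,.28):
        eye=tgt-d*v; p=eye-Rn.apply(off)
        # keep tips above bench
        if v[2]>-.85 and p[2]>.09:
            q=manip.solve_ik(p,Rn.as_quat())
            if q is not None:
                m=np.abs(np.array(q)-manip.current_q()).max()
                if best is None or m-.02*t<best[0]: best=(m-.02*t,m,y,t,d,p,Rn,v)
print(best[:6],best[7])
_,_,y,t,d,p,Rn,v=best
manip.move_pose(p,Rn.as_quat())
c=viewer.get_calibration('wrist'); im=viewer.get_image('wrist')
u=proj(c,tgt);print(u,manip.current_clock())
json.dump({k:np.asarray(x).tolist() for k,x in c.items()},open('cal2.json','w'))
cv2.imwrite('pics/obl.png',im[:,:,::-1]); x0,y0=int(u[0])-70,int(u[1])-55; print(x0,y0)
cv2.imwrite('pics/oblc.png',cv2.resize(np.clip(im[y0:y0+110,x0:x0+140,::-1]*1.4,0,255).astype('uint8'),None,fx=5,fy=5,interpolation=cv2.INTER_CUBIC))
E
```

```text
Traceback (most recent call last):
TypeError: 'NoneType' object is not subscriptable
```

```bash
python3 - <<'E'
from h import *
import json
c=viewer.get_calibration('wrist'); Rt=R.from_quat(manip.current_tcp_rot())
off=Rt.inv().apply(c['eye']-manip.current_tool_pos()); vd=Rt.inv().apply(R.from_quat(c['attitude']).apply([0,0,1]))
tgt=np.array([.448,-.134,.02]); best=None
for y in range(-180,180,15):
  for t in(-40,-32,-25,25,32,40):
    Rn=R.from_quat(quat(np.radians(y)))*R.from_euler('x',t,degrees=True)
    v=Rn.apply(vd)
    for d in (.22,.27,.32):
        p=tgt-d*v-Rn.apply(off)
        if v[2]>-.85 and p[2]>.07:
            q=manip.solve_ik(p,Rn.as_quat())
            if q is not None:
                m=np.abs(np.array(q)-manip.current_q()).max()+3*d+v[2]
                if best is None or m<best[0]: best=(m,y,t,d,p,Rn,v)
_,y,t,d,p,Rn,v=best
print(y,t,d,p,v)
manip.move_pose(p,Rn.as_quat())
c=viewer.get_calibration('wrist'); im=viewer.get_image('wrist')
u=proj(c,tgt);print(u,manip.current_clock())
json.dump({k:np.asarray(x).tolist() for k,x in c.items()},open('cal2.json','w'))
cv2.imwrite('pics/obl.png',im[:,:,::-1]); x0,y0=int(u[0])-70,int(u[1])-55; print(x0,y0)
cv2.imwrite('pics/oblc.png',cv2.resize(np.clip(im[y0:y0+110,x0:x0+140,::-1]*1.4,0,255).astype('uint8'),None,fx=5,fy=5,interpolation=cv2.INTER_CUBIC))
E
```

```text
15 -25 0.22 [ 0.44606363 -0.12725089  0.07267413] [ 0.17735667 -0.65971209 -0.73029075]
[325.84025074 235.52273673] 3.8167
255 180
```

View pics/oblc.png

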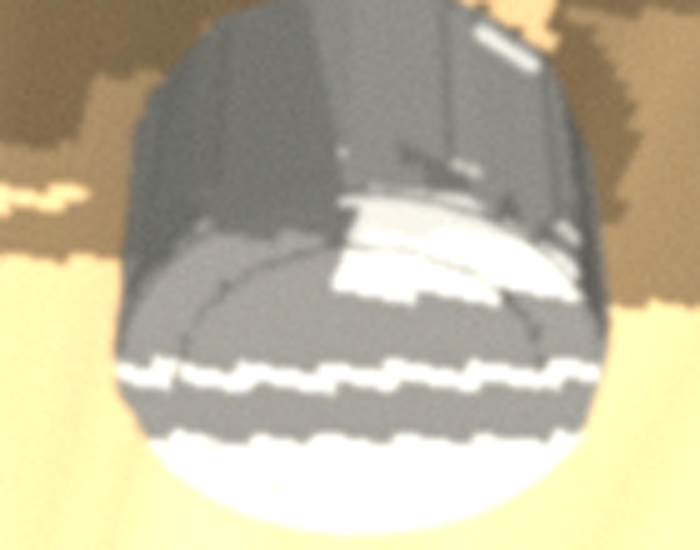

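The oblique view shows the flats, with vertical edges at crop x≈225, 325, 445 and 545. A bright tab sits at the lower rim at crop (507,48), in the middle of the 445–545 flat. I'll compute its azimuth.

```bash
python3 - <<'E'
from h import *
import json
c=json.load(open('cal2.json'));c['eye']=np.array(c['eye'])
px=lambda u,v:(255+u/5,180+v/5)
ctr=np.array([.4482,-.1341])
for n,k,z in(('tab',(507,48),.005),('bot edge top disc',(365,533),.033),('L',(117,350),.033),('R',(607,350),.033)):
    p=cast(c,*px(*k),z);d=p[:2]-ctr;print(n,p.round(4),np.linalg.norm(d).round(4),np.degrees(np.arctan2(d[1],d[0])).round(1))
# facet edges: cast at top and mid height; azimuth for radius 24.85
for n,k in(('e1',(345,150)),('e2',(447,120)),('e3',(550,150)),('e0',(222,130))):
    best=min(((abs(np.linalg.norm(cast(c,*px(*k),z)[:2]-ctr)-.0248),z) for z in np.arange(0,.033,.0005)))
    p=cast(c,*px(*k),best[1])[:2]-ctr; print(n,best,np.degrees(np.arctan2(p[1],p[0])).round(1))
# predicted facet edge positions for hypotheses
E
```

```text
tab [ 0.4585 -0.1122  0.005 ] 0.0242 64.8
bot edge top disc [ 0.4556 -0.1582  0.033 ] 0.0252 -72.9
L [ 0.4248 -0.1377  0.033 ] 0.0236 -171.2
R [ 0.4715 -0.1253  0.033 ] 0.0249 20.6
e1 (np.float64(0.0001092726091465393), np.float64(0.029)) 107.2
e2 (np.float64(0.00017682342316623773), np.float64(0.0225)) 84.1
e3 (np.float64(4.560187244536523e-05), np.float64(0.018000000000000002)) 53.8
e0 (np.float64(0.00016184020154384401), np.float64(0.021500000000000002)) 136.4
```

```bash
python3 - <<'E'
from h import *
Y=np.radians(95); x,y=.4482,-.1341
p=manip.current_tool_pos(); manip.servo_line([p[0],p[1],p[2]+.06],vel=.2)
manip.move_pose([x,y,.10],quat(Y)); print(manip.current_q().round(2))
manip.servo_line([x,y,.0065],vel=.12)
print(manip.current_tool_pos().round(4),manip.current_force().round(2))
effector.close(20)
print('gap',manip.current_finger_gap(),manip.current_tool_pos().round(4),np.degrees(yaw()),manip.current_force().round(2))
p=manip.current_tool_pos(); manip.servo_line([x,y,.115],vel=.15)
manip.sleep(.2); print('lift',manip.current_force().round(2),manip.current_finger_gap())
manip.move_pose([.493,.0555,.115],quat(np.radians(160))); manip.sleep(.2)
print(manip.current_q().round(2),manip.current_tool_pos().round(4),np.degrees(yaw()),manip.current_force().round(2),manip.current_wrist_torque().round(3),manip.current_clock())
im=viewer.get_image('wrist');cv2.imwrite('pics/held.png',im[:,:,::-1]);cv2.imwrite('pics/side1.png',cv2.resize(viewer.get_image('side')[180:340,240:420,::-1],None,fx=4,fy=4,interpolation=cv2.INTER_CUBIC))
E
```

```text
[ 1.02  0.52 -0.96  2.09  0.58  0.83  1.37]
[ 0.4487 -0.134   0.0069] [-0.01 -0.25 -0.71]
gap 0.04796696949222271 [ 0.4482 -0.1342  0.0065] 94.99815327495857 [ 0.62 -0.47  1.21]
lift [-0.46  0.56 -1.01] 0.04798086456596509
[ 0.75  0.68 -1.19  2.01  0.77  1.    1.96] [0.493  0.0535 0.1147] 159.78704122791441 [ 0.05 -0.66 -1.67] [ 0.198 -0.042  0.023] 9.7333
```

View pics/side1.png

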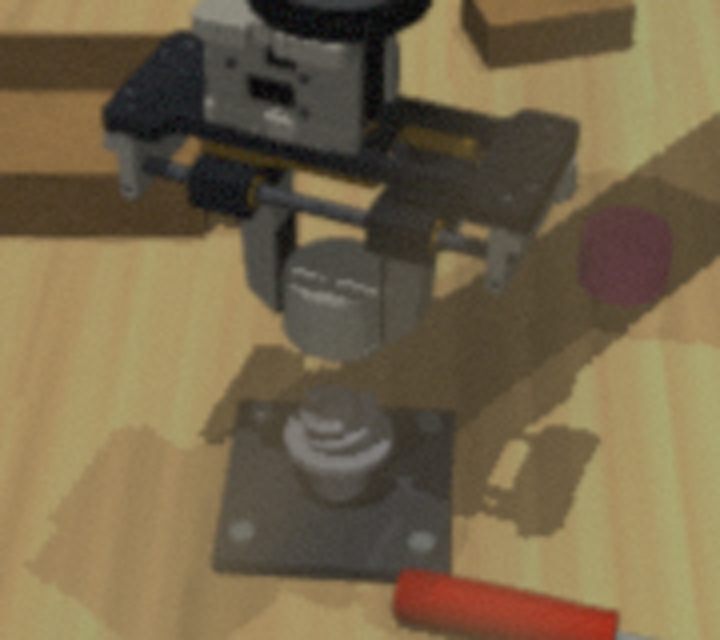

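The grip is good: the gap is 48.0 mm, so the jaws are on flats, and the cap hangs level above the neck. I'll lower it gently.

```bash
python3 - <<'E'
from h import *
x,y=.493,.0555
Q=quat(np.radians(160))
manip.servo_line([x,y,.078],ori=Q,vel=.08); manip.sleep(.2)
b=manip.current_force(); bt=manip.current_wrist_torque(); print('base',b.round(2),bt.round(3),manip.current_tool_pos().round(4),np.degrees(yaw()))
z=.078
while z>.0515:
    z-=.0015; manip.servo_line([x,y,z],ori=Q,vel=.03)
    f=manip.current_force()-b; t=manip.current_wrist_torque()-bt; print(round(z,4),manip.current_tool_pos().round(4),f.round(1),t.round(2),manip.current_clock())
    if f[2]>3 or np.hypot(*f[:2])>6: break
np.savez('base.npz',b=b,bt=bt)
E
```

```text
base [ 0.25 -0.45 -1.99] [ 0.202 -0.036  0.038] [0.4934 0.0557 0.0784] 160.00570376259415
0.0765 [0.493  0.0554 0.0765] [0.4 0.5 0.1] [ 0.02  0.01 -0.03] 10.8917
0.075 [0.4929 0.0555 0.0749] [-0.2  0.8  0.9] [-0.12 -0.06 -0.04] 11.1417
0.0735 [0.4929 0.0555 0.0734] [ 0.4 -0.8  0.7] [-0.02  0.03 -0.07] 11.3917
0.072 [0.4929 0.0555 0.0719] [-0.6  0.3  0.5] [-0.07 -0.1  -0.03] 11.6417
0.0705 [0.4929 0.0555 0.0704] [-0.4  0.5 -0.2] [-0.01  0.04 -0.04] 11.8917
0.069 [0.4929 0.0555 0.0689] [-0.   0.3  0.9] [-0.04  0.   -0.02] 12.1417
0.0675 [0.4929 0.0555 0.0674] [-0.4 -0.1  0.6] [-0.04 -0.04 -0.05] 12.3917
0.066 [0.4929 0.0555 0.0659] [-0.   0.9  1.3] [ 0.02 -0.01 -0.02] 12.6417
0.0645 [0.493  0.0555 0.0644] [-0.5  0.2  0.7] [-0.04  0.01 -0.08] 12.8917
0.063 [0.493  0.0555 0.0629] [0.4 0.1 1.1] [-0.01 -0.02 -0.04] 13.1417
0.0615 [0.4929 0.0554 0.0614] [-0.3  0.3 -0.3] [-0.03 -0.02  0.  ] 13.3917
0.06 [0.4935 0.0556 0.0605] [-0.7  0.3  6.1] [-0.18  0.08 -0.07] 13.6417
```

```bash
cat > screw.py <<'E'
from h import *
x,y=.493,.0555
D=np.load('base.npz'); b,bt=D['b'],D['bt']
def sense(n=4):
    F=[];T=[]
    for _ in range(n):
        F.append(manip.current_force());T.append(manip.current_wrist_torque()); manip.sleep(.01)
    return np.mean(F,0)-b,np.mean(T,0)-bt
def turn(a,z,step,maxn,tmax,press=4.5,stall=None,amin=-115):
    hist=[]
    for i in range(maxn):
        a-=step
        if a<amin: print('range');break
        manip.servo_line([x,y,z],ori=quat(np.radians(a)),vel=.03)
        f,t=sense(); zz=manip.current_tool_pos()[2]; hist.append(zz)
        print(f"{a:.1f} z{zz*1e3:.2f} cmd{z*1e3:.2f} F{f.round(1)} Mz{t[2]:.3f} yaw{np.degrees(yaw()):.1f} t{manip.current_clock():.1f}")
        if t[2]>tmax or np.hypot(*f[:2])>15 or f[2]>15: print('limit');break
        z+=np.clip((f[2]-press)/12e3,-.0009,.0009)
        if stall and len(hist)>stall and hist[0]-hist[-1]>.002 and hist[-1-stall]-hist[-1]<.0003: print('stalled');break
    return a,z
E
python3 - <<'E'
from screw import *
turn(160,.0603,6,26,.14,stall=2)
E
```

```text
154.0 z60.21 cmd60.30 F[-0.1  0.3  1.3] Mz-0.047 yaw154.2 t13.9
148.0 z59.89 cmd60.04 F[ 0.1 -0.1  1. ] Mz-0.072 yaw148.2 t14.2
142.0 z59.70 cmd59.75 F[0.2 0.3 0.6] Mz-0.061 yaw142.3 t14.5
136.0 z59.43 cmd59.42 F[-0.3  0.7  0.8] Mz-0.021 yaw136.3 t14.8
130.0 z59.12 cmd59.11 F[-0.1  0.   0.4] Mz-0.029 yaw130.3 t15.1
124.0 z58.74 cmd58.78 F[-0.4  0.2  0.2] Mz-0.016 yaw124.3 t15.4
118.0 z58.30 cmd58.41 F[-0.5 -0.1 -1.1] Mz-0.033 yaw118.3 t15.7
112.0 z57.85 cmd57.95 F[-0.3  0.  -1.8] Mz-0.037 yaw112.3 t16.0
106.0 z57.33 cmd57.42 F[ 0.   0.1 -1.8] Mz-0.022 yaw106.3 t16.3
100.0 z56.83 cmd56.90 F[-0.1  0.5 -2.6] Mz-0.019 yaw100.3 t16.6
94.0 z56.33 cmd56.31 F[-0.   0.  -2.1] Mz-0.044 yaw94.3 t16.9
88.0 z55.77 cmd55.76 F[-0.6  0.6 -1.6] Mz-0.040 yaw88.3 t17.1
82.0 z55.30 cmd55.25 F[-0.2  0.1 -1.6] Mz-0.022 yaw82.3 t17.4
76.0 z55.00 cmd54.75 F[-1.   0.3  2.7] Mz-0.009 yaw76.3 t17.7
70.0 z54.86 cmd54.60 F[-1.4 -0.6  4.9] Mz0.145 yaw70.3 t18.0
limit
```

It entered at once and sank from 60.5 to 54.9 mm. Home would be about 50.5 and short about 55.0, so it has stopped short with the torque rising. I'll confirm the torque with averaged readings and an image.

```bash
python3 - <<'E'
from screw import *
f,t=sense(20); print(f.round(2),t.round(3))
a=70;z=manip.current_tool_pos()[2]-.0002
for i in range(3):
    if t[2]>.13: break
    a-=1; manip.servo_line([x,y,z],ori=quat(np.radians(a)),vel=.03); f,t=sense(12)
    print(a,manip.current_tool_pos().round(5),f.round(2),t.round(3),np.degrees(yaw()))
print(manip.current_finger_gap(),manip.current_clock())
cv2.imwrite('pics/side2.png',cv2.resize(viewer.get_image('side')[220:340,260:400,::-1],None,fx=5,fy=5,interpolation=cv2.INTER_CUBIC))
E
```

```text
[-1.95 -0.18  5.86] [-0.355  0.234  0.168]
0.04799023181988641 18.1833
```

View pics/side2.png

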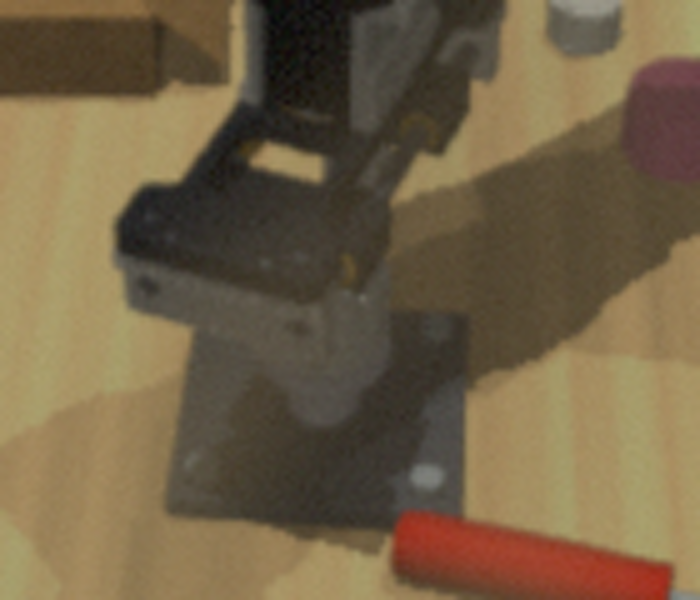

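Static torque is 0.17 N m, which is hand-tight, and the height has levelled off at about 4.4 mm above home. The cap stopped short, so it goes in the tub. I'll unscrew it along the helix.

```bash
python3 - <<'E'
from screw import *
a=70;z=manip.current_tool_pos()[2]
while a<162:
    s=min(6,164-a); a+=s; z+=s*.03/360 if a>82 else 0
    manip.servo_line([x,y,z],ori=quat(np.radians(a)),vel=.03); f,t=sense()
    print(f"{a} z{manip.current_tool_pos()[2]*1e3:.2f} F{f.round(1)} Mz{t[2]:.3f} t{manip.current_clock():.1f}")
    if t[2]<-.25 or abs(f[2])>15: print('limit');break
    z+=np.clip((f[2]-1)/12e3,-.0006,.0006)
else:
    for k in range(4):
        z+=.002; manip.servo_line([x,y,z],vel=.03); f,t=sense(); print('up',z,f.round(1))
        if f[2]<-5: print('stuck');break
    else:
        manip.servo_line([x,y,.13],vel=.15); manip.sleep(.2); print(manip.current_force()-b,manip.current_finger_gap(),manip.current_q().round(2),manip.current_clock())
# tub centre from top picture: dark grey blob
im=cv2.imread('pics/top0.png'); g=cv2.cvtColor(im,cv2.COLOR_BGR2HSV)
m=((g[...,1]<70)&(g[...,2]<130)).astype('uint8')[170:285,80:210]
c=max(cv2.findContours(m,cv2.RETR_EXTERNAL,cv2.CHAIN_APPROX_NONE)[0],key=cv2.contourArea); (u,v),r=cv2.minEnclosingCircle(c)
T=viewer.get_calibration('top'); e=cv2.fitEllipse(c); print('blob',u+80,v+170,r,e)
# 3D: rim circle at z=.051 from ellipse extremes
P=np.array([cast(T,k[0][0]+80,k[0][1]+170,.051) for k in cv2.convexHull(c)]); (cx,cy),r=cv2.minEnclosingCircle(P[:,:2].astype('float32')); print('rim circle',cx,cy,r)
E
```

```text
76 z54.96 F[-0.8  0.3  5.9] Mz0.070 t18.5
82 z55.06 F[0.  0.4 1.2] Mz-0.047 t18.8
88 z55.57 F[-0.4  0.1  0.7] Mz-0.066 t19.1
94 z56.15 F[-0.4  0.1  0.1] Mz-0.004 t19.4
100 z56.63 F[-0.3  0.4  0.2] Mz-0.059 t19.7
106 z57.08 F[-0.4  0.1  0.6] Mz-0.025 t20.0
112 z57.57 F[0.4 0.2 0.2] Mz-0.057 t20.3
118 z58.02 F[-0.   0.4  0.8] Mz-0.038 t20.6
124 z58.50 F[-0.1  0.5  0.6] Mz-0.043 t20.9
130 z58.93 F[-0.5  0.6  1. ] Mz-0.015 t21.1
136 z59.41 F[0.1 0.4 0.1] Mz-0.010 t21.4
142 z59.85 F[-0.   0.4  0.8] Mz-0.015 t21.7
148 z60.31 F[-0.7  0.2  0.5] Mz-0.050 t22.0
154 z60.78 F[-0.1  0.2  0.7] Mz-0.016 t22.3
160 z61.26 F[-0.5  0.7  0.8] Mz-0.034 t22.6
164 z61.61 F[-0.1  0.6  0.5] Mz-0.047 t22.9
up 0.06358858223706641 [-0.5  0.7  1. ]
up 0.06558858223706641 [-0.1  0.3  0.7]
up 0.06758858223706642 [-0.3  0.7  0.6]
up 0.06958858223706642 [-0.2  0.8  0.6]
[-0.85504542  0.27367389 -0.02440506] 0.04786232618819314 [ 0.78  0.67 -1.23  2.    0.76  1.03  2.04] 24.775
blob 138.3215103149414 225.51558685302734 37.2528076171875 ((58.414676666259766, 55.39206314086914), (71.58731079101562, 73.56396484375), 60.78488540649414)
rim circle 0.5298681259155273 0.3396037220954895 0.08183237910270691
```

The cap is off cleanly. Next is a wrist view over the tub to refine its centre.

```bash
python3 - <<'E'
from h import *
manip.move_pose([.530,.335,.20],quat(np.radians(90))); manip.sleep(.2)
c=viewer.get_calibration('wrist'); im=viewer.get_image('wrist')
print(manip.current_tool_pos().round(4),manip.current_q().round(2),manip.current_clock(),manip.current_finger_gap())
im=np.ascontiguousarray(im[:,:,::-1])
th=np.linspace(0,2*np.pi,60)
for z,r,col in((.051,.081,(0,0,255)),(.004,.066,(0,255,0))):
    P=np.c_[.530+r*np.cos(th),.3396+r*np.sin(th),np.full(60,z)]
    cv2.polylines(im,[proj(c,P).astype(int)],True,col,1)
cv2.imwrite('pics/tub.png',im); print(c)
E
```

```text
[0.5304 0.3337 0.1996] [ 0.01  0.6  -0.87  1.63  0.5   1.15  0.58] 26.3333 0.047961331020909916
{'vfov': 59.0708824918514, 'cx': 327.3081553809442, 'cy': 236.5659127477486, 'eye': array([0.44614445, 0.33330536, 0.357909  ]), 'attitude': array([0.69888621, 0.69776134, 0.11086293, 0.11133995])}
```

View pics/tub.png

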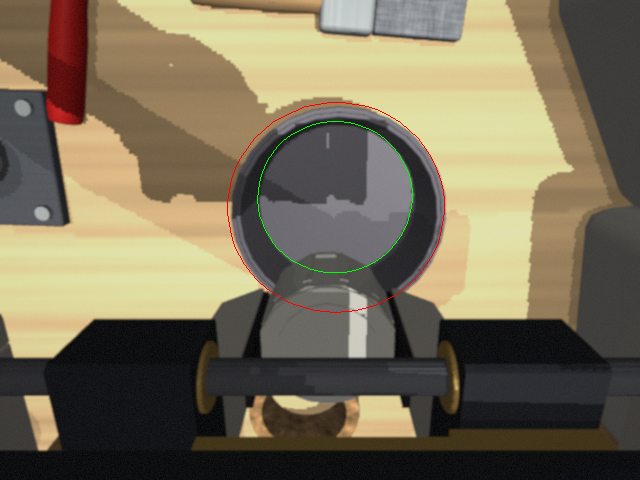

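The projected circles lie on the tub's floor and rim to about 2 mm, so its centre is good. I'll set the cap down.

```bash
python3 - <<'E'
from h import *
x,y=.530,.3393; Q=quat(np.radians(90))
manip.servo_line([x,y,.03],ori=Q,vel=.15); manip.sleep(.2); b=manip.current_force()
z=.014; 
manip.servo_line([x,y,z],ori=Q,vel=.06)
while z>.0085:
    f=np.mean([ (manip.sleep(.01),manip.current_force())[1] for _ in range(4)],0)-b
    print(round(z,4),manip.current_tool_pos().round(4),f.round(1))
    if f[2]>2.5: break
    z-=.0007; manip.servo_line([x,y,z],ori=Q,vel=.02)
effector.open_jaws(); print('gap',manip.current_finger_gap(),(manip.current_force()-b).round(1))
manip.servo_line([x,y,.22],ori=Q,vel=.15)
manip.move_pose([.46,.10,.25],quat(np.radians(30)))
cv2.imwrite('pics/fin.png',np.vstack([cv2.resize(viewer.get_image('side')[340:480,200:400,::-1],(500,350)),cv2.resize(viewer.get_image('top')[180:280,90:200,::-1][:70],(500,245))]))
cv2.imwrite('pics/topfin.png',viewer.get_image('top')[:,:,::-1])
print(manip.current_clock(),manip.current_force())
E
```

```text
0.014 [0.5296 0.3392 0.0135] [0.2 0.  0.7]
0.0133 [0.5301 0.3394 0.0134] [0.1 0.1 0.4]
0.0126 [0.5301 0.3393 0.0126] [-0.2  0.   0.3]
0.0119 [0.53   0.3393 0.0119] [-0.1 -0.3  0.8]
0.0112 [0.53   0.3393 0.0112] [-0.1  0.1  0.8]
0.0105 [0.5301 0.3394 0.0106] [ 0.  -0.3  1.8]
0.0098 [0.5301 0.3394 0.0106] [-1.5 -1.6  7.8]
gap 0.09165193909157189 [-0.4 -0.4  1.4]
33.5167 [0.02996657 0.09041291 0.00371393]
```

View pics/fin.png

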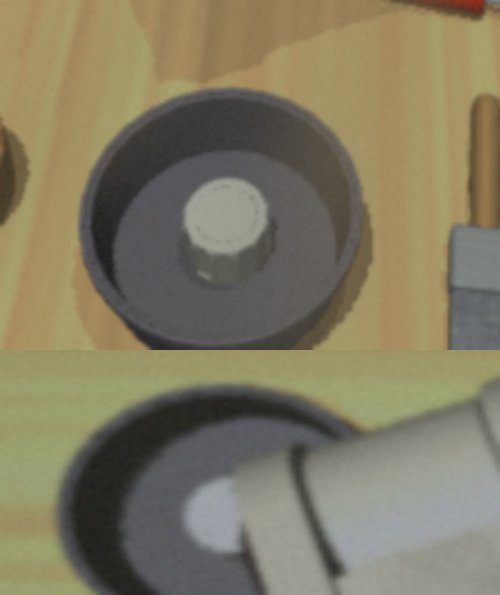

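The cap stands upright in the middle of the tub. The floor contact came at TCP z 10.6 mm against 10.5 expected, so it didn't slip in the grip and the short-stop reading holds.

```bash
python3 -c "
from h import *
manip.hand_in(); print(manip.current_clock())"
```

```text
the job is handed in; nothing more can be done
the job is handed in; nothing more can be done
```

The cap failed the gauge: it stopped short of the shoulder, so I unscrewed it and set it down in the round tub. I handed the job in at about 33.5 s of the 67 s.

- **Fit:** the larger white cap entered the thread at once. It stopped sinking with its rim about 4.4 mm above the shoulder (a cap with an old ring stops 4.5 mm short), and the resisting torque was about 0.17 N m, within hand-tight. The wrist torque readings drift by about 0.03 N m.
- **Grip check:** the tub-floor contact came at 10.6 mm against 10.5 expected, so the cap had not slipped in the fingers and the height reading holds.
- **Final picture:** the side view shows the cap upright, mouth down, near the middle of the tub floor, with the robot clear of it. In the top view the arm hides part of the cap.
- **Other things on the bench:** I touched nothing else, but I did not check every item in a final picture.
- **Disagreement:** the first rough positions from the top and side views differed by 1–2 cm. I used the wrist-camera measurements for the cap and gauge; the tub centre came from the top view and agreed with the wrist camera to about 2 mm.

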